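Vend a tin of pistachio halva with the dispenser's stick

ROBOT

A 7-joint arm with a two-finger parallel gripper is mounted at the origin on the work surface. World frame = base frame: x ahead of the robot, y to its left, z up, the work surface at z = 0. Lengths are in mm, angles in rad, forces in N, time in s.
With the tool pointing down it reaches from about 400 to 875 mm from the base axis. Payload 4.4 kg.
Tool frame: the origin (TCP) lies on the centre line of the jaws, within the pads' length; the fingertips stand 25 mm ahead of it and the grasp point (between the pads) lies 6 mm ahead of it (ctrl.finger_overhang is the distance from the TCP to the fingertips, in mm); z points along the fingers, y is the line along which they close (so a half turn about z gives the same grasp; the last joint's range is limited). The gripper opens to 85 mm and grips with 20 to 120 N. Pads are 22 mm wide; open, the fingers measure 114 mm over their backs; the gripper's body (76 mm by 85 mm) begins 54 mm behind the grasp point. The pads swing forward as they close: fully open they stand 13 mm farther back than shut.
Start: joints at [1.036, 0.628, 0.038, 1.517, -0.027, 0.996, -0.02], TCP at [293.708, -579.873, 256.313] pointing down, gripper open.
Joint ranges: [-3.06, 3.06], [-0.37, 2.12], [-1.25, 1.32], [0.18, 2.47], [-1.1, 4.24], [0.23, 1.98], [-2.94, 2.94]. Speed limits (rad/s): [2.57, 2.57, 3.14, 3.14, 3.14, 3.14, 3.14].

INTERFACE

Orientations are given as [roll, pitch, yaw] about the fixed x, y, z axes, in that order (R = Rz(yaw) Ry(pitch) Rx(roll)).
In Python, from cell import ctrl gives the robot as it stands. The module is installed in compiled form; this text tells all that it offers.
- The arm moves only by the tool play_rows, never from a script. Its argument "targets" is a list of rows, each a list of 5 numbers: the closure, from 0 (fully open) to 1 (shut), then the shift along the tool's x, y, z in cm, then the turn about the tool's z in degrees. In form: [[gripper, dx, dy, dz, spin], ...]. A call has 1 to 10 rows; each row is the pose to reach, as a shift and turn from the pose commanded when the call began, along the tool's axes at that moment; what a row does not reach only later rows make up. A row lasts 1/10 s, in which the tool goes at most 50 mm and 8.59 degrees, less where a joint would pass 70% of its speed; a pose out of reach is approached as far as the arm can. A call with a gripper value outside its range is refused whole. The fingers move at their own pace and stop on an object; the grip force is fixed at half the most. Time passes only in rows, so rows that repeat a pose let the fingers close. It gives the time, the measured TCP pose, the force, the opening and the grip force at its end, in the units of the state.
- ctrl.read_state(): the state, without advancing time (a new reading comes with each control period).
- ctrl.get_image(name): name is "scene" or "side" or "wrist"; returns (picture, depth): 384x512x3 uint8, red, green, blue; 384x512 float32, mm along the optical axis (not along the pixel's ray), 0 where there is no reading.
- ctrl.calibration(name): a dict with "vfov" (degrees; the focal length in pixels is half the picture's height over the tangent of half this angle, whatever the lens; pixels are square), "cx", "cy" (the principal point, pixels), "extrinsics" (4x4, takes a point from camera to world coordinates); the wrist camera has in their place "mount" (4x4, takes a point from camera to tool coordinates, whose origin is the TCP and whose axes are the flange's). Camera axes: x right, y down, z forward; pixel columns grow to the right and rows downward; lengths in mm; the calibration is good to about 2 mm. The wrist camera is an equidistant fisheye: a pixel r from the principal point sees the ray r / f radians off the axis. A picture is of the moment at which its call begins: read the wrist's pose just before it. calibration takes no time and is no camera call.
- ctrl.finish_job(): hands the job in; it is judged then, once.
Trained networks look in the newest picture that a camera, given by its name, has taken for a name from the list of things; names that differ only in an ending like _2 or _b are one class to them, and where a whole thing is asked for, a point or a joint stands for the part that bears it (a point fixed in the world has none). Each returns a list of dicts, best first, with "confidence" (0 to 1); they miss things now and then, are a little off and sometimes report something else, mostly with a low value. They report only what shows in the picture. A call takes as long as a camera call. They do not tell look-alikes from the thing itself.
- ctrl.search_frame(camera, name): "bbox" ([left, top, right, bottom] in pixels, round what is visible of it).
- ctrl.trace(camera, name): "pixels" (384x512 bool, what is visible of it) and "bbox" ([left, top, right, bottom] in pixels, round what is visible of it).
The state is a dict: "clock": time; "qpos": joint angles; "qd": joint speeds; "tau": joint torques, N m; "eef_pos": TCP position; "tool_rot": TCP orientation; "force": force on the tool from outside, world axes, zero at the start; "torque": the same for the moment, N m; "width": finger opening in mm; "gripper_force": force on a finger pad.
Only numpy, scipy, OpenCV 4.12 (cv2) and the standard library are available. Lean on these libraries where they do the work, as an engineer would, in place of code of your own. Each camera call takes 0.05 s, during which the arm holds its last target. There are 200 camera calls.

TASK

Serve the green tin from the two-lane tin dispenser: first fit the loose blue landing shelf into the bay at its front, hooking the shelf's plain rear edge under the lip of the chute, swinging its front down flat behind the front upstand and letting go. Then push the red-balled stick of the grey console over to the side of the lane that holds the green tin (left for left, right for right) as far as it goes, hold it there for a good second so that the green tin rolls down onto the shelf, and let the stick spring back. Do not touch the green tin with the gripper, keep the brown tin in its lane, and leave the halva block, the cup and the honey jar where they are.

Things in the scene. Friction and masses are not known exactly. Their poses are not given: they have to be found in the camera images.
- dispenser: White and steel two-lane tin dispenser fixed to the counter, 184 mm wide (y), from x = -118 to +217 mm; chute sides 100 mm, back board 160 mm high. Origin: at counter level below the middle of the lip's front edge. x points up the chute, away from the robot, y to the left, z up. Bay for the shelf at x < 0, chute floor rising at 10 degrees at x > 0.
- bay (a point): Centre of the bay's flat floor, 12 mm above the counter, 55 mm in front of the lip's edge. Bay: 168 mm wide between side cheeks 45 mm high; at the front an upstand, inner face at dispenser x = -110 mm, top 22 mm above the counter. The opening from upstand to lip is 110 mm, so the 120 mm shelf cannot be dropped in flat.
- lip (a point): Middle of the top of the lip (front edge of the chute floor, 5 mm thick), 32 mm above the counter. Under it is a slot from 12 to 27 mm above the counter, 22 mm deep in +x to a stop. The shelf's rear edge goes 10 to 22 mm under the lip with its front raised about 15 degrees; then the front is swung down behind the upstand.
- lane_left (a point): Middle of the left lane's floor at its red gate, 45 mm behind the lip's edge, 45 mm left (+y) of the middle. Lane 78 mm wide; a 12 mm divider parts the lanes. The gate stands 18 mm above the floor and sinks when the stick is pushed left, and rises when it is pushed right.
- lane_right (a point): The same for the right lane (-y); its gate sinks when the stick is pushed right.
- shelf: Loose blue landing shelf, about 0.35 kg: plate 120 (x) by 158 (y) mm, 5 mm thick, front rim at x = -60 to -54 mm, 27 mm high over the underside, and an upright fin along y = 0 to lift it by: 12 mm thick, x = -45 to +15 mm, top 55 mm over the underside. Rear edge (+x) plain. Origin: centre of the underside. Starts flat on the counter. Seated: x along the dispenser's x.
- shelf_rear (a point): Middle of the lower rear edge of the shelf, 60 mm along the shelf's x from its origin.
- tin_green: Green cylindrical tin, 66 mm diameter, 70 mm long, lying across its lane (axis along the dispenser's y), brass-coloured ends, 0.25 kg. Starts resting against the gate, in the left or the right lane. Origin: its centre.
- tin_brown: Brown tin of the same size in the other lane. Origin: its centre.
- console: Grey control console fixed to the counter, 130 x 130 mm, 50 mm high (plate to 53 mm), with an upright stick in its middle. Origin: centre of its underside; y points to its left and x away from the operator. It stands on the other side of the dispenser from the shelf.
- stick (a joint): Tilt of the stick about the console's x axis, pivot 50 mm above the counter at the console's centre. 0 = upright (sprung, 0.6 N m/rad, about 2.5 N at the ball); positive = to the console's +y (left), opens the LEFT gate; negative = right, opens the RIGHT gate. Stops at +-0.42 rad; gate wholly sunk beyond 0.32; it rises as the stick springs back.
- stick_ball (a point): Centre of the red ball (38 mm diameter) on top of the 12 mm thick stick, 100 mm above the pivot, thus 150 mm above the counter when upright.
- halva_block: Loose block of nougat-coloured halva with brown nut pieces, 100 x 130 x 90 mm high, 1.3 kg. Bystander. Origin: centre of its underside.
- cup_paper: Loose empty paper cup, 84 mm across at the rim, 105 mm high, open upward. Bystander. Origin: centre of its underside.
- honey_jar: Loose amber jar with yellow cap, 72 mm across, 100 mm high. Bystander. Origin: centre of its underside.
Things that resemble listed ones, but are neither listed nor needed, are in the scene too. Of the things that look like the shelf, the smaller one is meant.

How it is judged:
By the outcome, as a careful person would: the job done as asked, in the order asked, and still so for the second after the job is handed in, with the robot touching nothing.
It also fails if it takes over 67 s, if anything falls off the work surface, if the arm or the gripper's body presses on something with over 40 N, if the wrist force passes 120 N, or if a joint passes its speed limit or range.

## Working session

There is one attempt and no reset: what is moved stays moved. The work goes in short steps, Python scripts to look and compute and a tool call to move; the robot and the scene stay as the last step left them, time stands still between calls to the robot, and variables do not carry over. Pictures are saved under pics/ and viewed, at most 10 in all, crops included, and the job is handed in when it is done.

Besides the shell and the picture viewer there is one more tool, called after ">>>" as a command line: name --pt "numbers of a row" for each row, then --argument value for the rest. play_rows: Moves the arm, as the interface text tells. Its arguments: {"type":"object","properties":{"targets":{"type":"array"}},"required":["targets"]}

```bash
ls; mkdir -p pics; cat > h.py <<'E'
import numpy as np, cv2
from cell import ctrl
def K(n):
    c=ctrl.calibration(n); return c, 192/np.tan(np.radians(c['vfov'])/2)
def pts(n,d):
    c,f=K(n); v,u=np.mgrid[0:384,0:512]
    P=np.stack([(u-c['cx'])/f*d,(v-c['cy'])/f*d,d],-1)
    E=np.array(c['extrinsics']); return P@E[:3,:3].T+E[:3,3]
E
python3 - <<'E'
from h import *
s=ctrl.read_state(); print(s['clock'],s['eef_pos'],s['tool_rot'],s['width'])
ims=[]
for n in ['scene','side']:
    im,d=ctrl.get_image(n); np.savez(n,im=im,d=d); ims.append(im); P=pts(n,d)
    for t in ['shelf','console','stick_ball','tin_green','tin_brown','dispenser','halva_block','cup_paper','honey_jar']:
        for r in ctrl.trace(n,t)[:3]:
            m=r['pixels']&(d>0); q=P[m]
            if len(q): print(n,t,round(r['confidence'],2),np.round(r['bbox']),np.round(np.median(q,0)),np.round(np.percentile(q,2,0)),np.round(np.percentile(q,98,0)))
cv2.imwrite('pics/a.png',cv2.resize(np.vstack(ims)[...,::-1],(400,600)) if 0 else ims[0][...,::-1]); cv2.imwrite('pics/b.png',ims[1][...,::-1])
E
```

```text
pics
0.0 [ 293.45045487 -579.33177894  255.37509835] [-3.13967828e+00  2.76338683e-06  4.68799757e-01] 85.32469852760401
scene shelf 0.88 [154. 127. 202. 176.] [ 503. -349.    5.] [ 430. -444.   -1.] [ 572. -278.   54.]
scene shelf 0.76 [235.  85. 289. 146.] [ 230. -282.    7.] [ 111. -396.    1.] [ 330. -183.   72.]
scene console 0.82 [316. 279. 389. 354.] [494. 349.  50.] [422. 279.  20.] [553. 407. 166.]
scene console 0.52 [115. 195. 273. 327.] [699.  -6.  52.] [ 500. -107.    2.] [828.  83. 159.]
scene stick_ball 0.63 [346. 288. 368. 316.] [486. 344. 156.] [462. 327.  51.] [499. 359. 169.]
scene tin_green 0.64 [114. 196. 276. 327.] [700.  -6.  53.] [ 500. -107.    7.] [827.  83. 159.]
scene tin_green 0.63 [161. 220. 201. 252.] [687. -56. 105.] [650. -97.  78.] [714. -24. 113.]
scene tin_brown 0.72 [184. 246. 220. 280.] [693.  33. 105.] [659. -12.  82.] [720.  68. 113.]
scene tin_brown 0.43 [234. 324. 300. 384.] [713. 292.  89.] [664. 235.  52.] [763. 362.  93.]
scene tin_brown 0.28 [154. 124. 202. 173.] [ 502. -349.    5.] [ 430. -441.   -0.] [ 570. -278.   54.]
scene dispenser 0
[... 926 characters left out ...]
76.   3.] [530. 412. 165.]
side stick_ball 0.75 [144. 260. 166. 296.] [472. 344. 152.] [460. 324.  53.] [496. 358. 168.]
side tin_green 0.64 [192. 153. 222. 172.] [661. -57. 102.] [644. -95.  70.] [700. -26. 112.]
side tin_brown 0.95 [173. 166. 202. 191.] [666.  30. 102.] [649.  -5.  66.] [704.  63. 112.]
side halva_block 0.77 [ 83. 206. 145. 264.] [680. 307.  86.] [650. 236.   3.] [760. 368.  92.]
side cup_paper 0.87 [233. 122. 260. 156.] [ 667. -252.   71.] [ 633. -302.    6.] [ 711. -223.  104.]
side honey_jar 0.8 [260. 102. 280. 137.] [ 666. -387.   68.] [ 643. -433.    3.] [ 705. -371.  101.]
side honey_jar 0.66 [145. 116. 261. 234.] [643.  -7.  46.] [ 489. -108.    6.] [818.  82. 155.]
```

View pics/a.png

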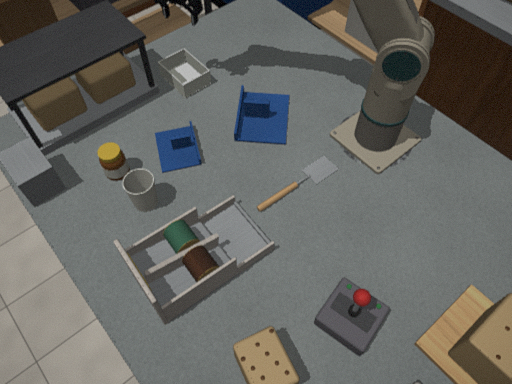

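View pics/b.png

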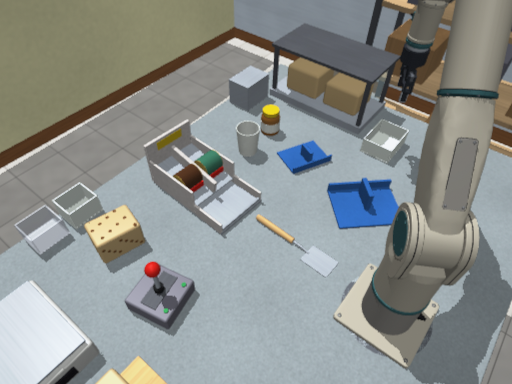

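Small shelf at scene (178,147) is the wanted one; the larger look-alike is at (263,117). The green tin (181,235) is at y≈-57, so it is in the right lane, next to the brown one (200,262). The stick ball is at (362,297). Next I fit the poses.

```bash
python3 - <<'E'
from h import *
Q=[]
for n in ['scene','side']:
    z=np.load(n+'.npz'); Q.append(pts(n,z['d'])[z['d']>0].reshape(-1,3))
def rect(q,name):
    r=cv2.minAreaRect(q[:,:2].astype(np.float32)); print(name,len(q),np.round(r[0],1),np.round(r[1],1),round(r[2],2))
def box(q,lo,hi): return q[np.all((q>lo)&(q<hi),1)]
def trim(q):  # drop isolated points
    from scipy.spatial import cKDTree
    return q[cKDTree(q).query(q,4)[0][:,-1]<8]
for i,q in enumerate(Q):
    for nm,lo,hi in [('shelf all',(400,-460,2.5),(600,-260,80)),('rim',(400,-460,18),(600,-260,32)),('fin',(400,-460,46),(600,-260,65)),
      ('disp walls',(470,-130,20),(850,110,200)),('back',(700,-130,125),(850,110,200)),('console',(380,250,42),(600,440,56)),('ball',(440,300,125),(530,390,180))]:
        p=trim(box(q,lo,hi)); rect(p,f'{i} '+nm)
        if 'ball' in nm or 'fin' in nm: print(np.round(p.mean(0),1), np.round(p.max(0),1))
# dispenser height section
E
python3 - <<'E'
from h import *
im=np.load('scene.npz')['im']
cv2.imwrite('pics/c.png',np.hstack([cv2.resize(im[115:190,145:215],(400,430),interpolation=2),cv2.resize(im[190:330,105:285],(400,430))])[...,::-1])
E
```

```text
0 shelf all 1342 [ 487.3 -356. ] [165.4 161.2] 66.98
0 rim 137 [ 479.6 -350.7] [156.5  74.1] 64.78
0 fin 93 [ 485.8 -355.2] [15.6 59.3] 66.2
[ 486.5 -354.3   52.7] [ 514.3 -339.    57.6]
0 disp walls 7844 [661.  -13.8] [186.6 335.2] 86.65
0 back 493 [821.3 -23.4] [184.4  14. ] 86.62
0 console 2647 [482.4 342.4] [130.3 129.9] 12.4
0 ball 257 [483.4 342.5] [34.5 35. ] 43.5
[486.2 343.6 161.1] [500.7 360.8 171.4]
1 shelf all 835 [ 491.7 -362.4] [160.3 123.5] 64.82
1 rim 140 [ 471.7 -352.1] [157.6  76.7] 65.27
1 fin 46 [ 479.7 -356.4] [12.  55.7] 65.01
[ 478.7 -355.1   53. ] [ 506.5 -341.4   57.8]
1 disp walls 5035 [656.5 -15.7] [188.  337.3] 86.73
1 back 528 [814.5 -25.1] [184.1  18.6] 85.31
1 console 2046 [475.2 341.4] [129.4 129.3] 13.25
1 ball 209 [473.8 341.6] [34.3 33.9] 42.4
[471.2 343.3 159.8] [492.7 358.9 170.5]
```

View pics/c.png

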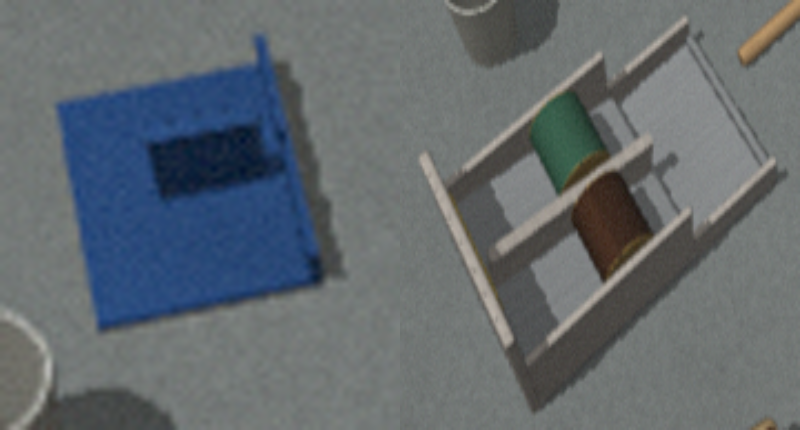

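The crop confirms the choice: the small shelf has its rim towards the robot and its fin in the middle, and the green tin is in the -y (right) lane. I'll move above the shelf and look with the wrist camera.

>>> play_rows --pt "0 27 -11.4 0 52" --pt "0 27 -11.4 0 52" --pt "0 27 -11.4 0 52" --pt "0 27 -11.4 0 52" --pt "0 27 -11.4 0 52" --pt "0 27 -11.4 0 52" --pt "0 27 -11.4 0 52" --pt "0 27 -11.4 0 52" --pt "0 27 -11.4 0 52" --pt "0 27 -11.4 0 52"

```text
clock: 2.0
eef_pos: [481.8, -357.9, 256.5]
tool_rot: [3.141, -0.0, -0.441]
force: [0.0, -0.4, 0.4]
width: 85.5
gripper_force: 0.0
```

```bash
cat >> h.py <<'E'
from scipy.spatial.transform import Rotation as Ro
def wrist():
    s=ctrl.read_state(); im,d=ctrl.get_image('wrist'); c,f=K('wrist'); d=np.array(d)
    v,u=np.mgrid[0:384,0:512]; x,y=u-c['cx'],v-c['cy']; r=np.hypot(x,y)+1e-9; t=r/f
    k=np.tan(np.clip(t,0,1.45))/r
    P=np.stack([x*k*d,y*k*d,d],-1); M=np.array(c['mount']); P=P@M[:3,:3].T+M[:3,3]
    P=P@Ro.from_euler('xyz',s['tool_rot']).as_matrix().T+np.array(s['eef_pos'])
    P[(d<=0)|(t>1.2)]=1e6
    return s,im,d,P
def rect(q,name):
    r=cv2.minAreaRect(q[:,:2].astype(np.float32)); print(name,len(q),np.round(r[0],1),np.round(r[1],1),round(r[2],2),'zmed',round(np.median(q[:,2]),1))
def box(q,lo,hi):
    q=q.reshape(-1,3); q=q[np.all((q>lo)&(q<hi),1)]
    from scipy.spatial import cKDTree
    return q[cKDTree(q).query(q,4)[0][:,-1]<8] if len(q)>5 else q
E
python3 - <<'E'
from h import *
s,im,d,P=wrist(); print(s['clock'],s['eef_pos'],s['tool_rot'],s['force'])
for nm,lo,hi in [('shelf all',(400,-460,3),(600,-260,80)),('rim',(400,-460,18),(600,-260,32)),('fin',(400,-460,47),(600,-260,65)),('counter',(400,-460,-20),(600,-200,2))]:
    q=box(P,lo,hi); rect(q,nm) if len(q)>3 else print(nm,len(q))
cv2.imwrite('pics/d.png',im[...,::-1])
E
```

```text
2.0 [ 481.77244087 -357.91465774  256.4843648 ] [ 3.14077563e+00 -1.02328715e-04 -4.41320770e-01] [ 0.03228119 -0.35376523  0.43018412]
shelf all 12258 [ 497.6 -363.4] [159.2 120.8] 64.7 zmed 5.4
rim 883 [ 477.5 -354.5] [157.1  76.5] 64.3 zmed 26.9
fin 589 [ 485.  -358.1] [11.2 59.8] 64.58 zmed 55.1
counter 16486 [ 500. -330.] [200. 260.] 0.0 zmed 0.2
```

View pics/d.png

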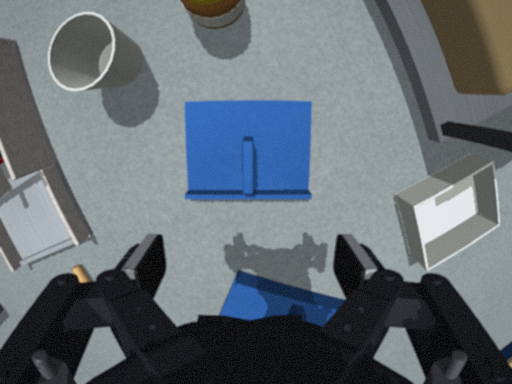

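Wrist view: the shelf is square and clear at (248,150), and its size matches (159 x 121). The fin is at (485,-358), top 55. Descend and grip.

>>> play_rows --pt "0 0.3 -0.1 5 0" --pt "0 0.3 -0.1 10 0" --pt "0 0.3 -0.1 15 0" --pt "0 0.3 -0.1 18 0" --pt "0 0.3 -0.1 20.6 0" --pt "0 0.3 -0.1 20.6 0" --pt "1 0.3 -0.1 20.6 0" --pt "1 0.3 -0.1 20.6 0" --pt "1 0.3 -0.1 20.6 0" --pt "1 0.3 -0.1 20.6 0"

```text
clock: 3.05
eef_pos: [486.9, -357.0, 51.7]
tool_rot: [3.141, -0.002, -0.439]
force: [-0.0, 0.3, 0.5]
width: 28.2
gripper_force: 0.0
```

>>> play_rows --pt "1 0 0 0 0" --pt "1 0 0 0 0" --pt "1 0 0 -4 0" --pt "1 0 0 -8 0" --pt "1 0 0 -12 0" --pt "1 0 0 -12 0"

```text
clock: 3.65
eef_pos: [488.8, -358.8, 175.5]
tool_rot: [3.14, -0.01, -0.439]
force: [1.2, -0.9, -2.6]
width: 11.2
gripper_force: 59.5
```

>>> play_rows --pt "1 -2 -4 -3 -3" --pt "1 -5 -10 -6 -9" --pt "1 -8 -16 -8 -15" --pt "1 -11 -22 -8 -20" --pt "1 -13.5 -27 -8 -21.8" --pt "1 -15.6 -31.2 -8 -21.8" --pt "1 -15.6 -31.2 -8 -21.8" --pt "1 -15.6 -31.2 -8 -21.8" --pt "1 -15.6 -31.2 -8 -21.8" --pt "1 -15.6 -31.2 -8 -21.8"

```text
clock: 4.65
eef_pos: [476.9, -8.2, 249.6]
tool_rot: [3.141, 0.002, -0.058]
force: [-0.6, -0.2, -3.4]
width: 11.0
gripper_force: 59.9
```

```bash
python3 - <<'E'
from h import *
s,im,d,P=wrist(); print(s['clock'],s['eef_pos'],s['tool_rot'],s['width'])
np.savez('w2',im=im,P=P)
for nm,lo,hi in [('walls',(470,-130,20),(850,110,112)),('back',(780,-130,130),(850,110,200)),('sides',(600,-130,88),(790,110,115)),('cheeks',(480,-130,38),(620,110,50)),('upst',(480,-75,18),(515,55,26))]:
    q=box(P,lo,hi); rect(q,nm) if len(q)>3 else print(nm,len(q))
cv2.imwrite('pics/e.png',im[...,::-1])
E
```

```text
4.65 [476.92640041  -8.21820738 249.60123215] [ 3.14072879e+00  1.51523317e-03 -5.77829220e-02] 10.985176398592962
walls 10918 [610.8 -12.2] [184.9 114. ] 86.58 zmed 40.1
back 0
sides 975 [632.9 -13.5] [184.1  44.2] 86.51 zmed 99.5
cheeks 874 [589.2 -11. ] [184.9  70.6] 86.58 zmed 44.8
upst 0
```

View pics/e.png

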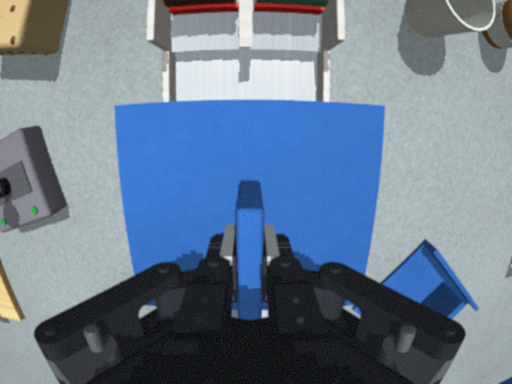

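```bash
python3 - <<'E'
from h import *
P=np.load('w2.npz')['P']; a=np.radians(-3.45); ux=np.array([np.cos(a),np.sin(a)]); uy=np.array([-ux[1],ux[0]])
o=np.array([609.3,-12.0]); q=P.reshape(-1,3); q=q[np.abs(q[:,0])<2000]; X=(q[:,:2]-o)@ux; Y=(q[:,:2]-o)@uy; z=q[:,2]
m=(abs(Y)<70)&(z<60)
for b in range(-30,40,3):
    k=m&(X>b)&(X<=b+3); k.any() and print(b,k.sum(),np.round(np.percentile(z[k],[5,50,95]),1))
for nm,k in [('cheek',(z>40)&(z<48)&(X<-5)),('wall',(z>90)&(z<110)&(abs(Y)<100))]: print(nm,X[k].min(),X[k].max(),Y[k].min(),Y[k].max())
k=(z>130)&(z<225)&(X<-40)&(abs(Y)<100); print('shelf',np.percentile(X[k],99.8),np.percentile(Y[k],[.2,99.8]),)
rect(q[k&(z<203)],'sh')
for b in range(-140,-60,6):
    kk=k&(X>b)&(X<=b+6)&(abs(Y)>20); kk.any() and print(b,kk.sum(),round(np.median(z[kk]),1))
E
```

```text
-30 301 [11.2 12.3 13.6]
-27 280 [11.1 12.3 13.6]
-24 294 [11.  12.3 13.6]
-21 291 [11.1 12.3 13.4]
-18 281 [10.9 12.3 13.7]
-15 302 [11.  12.3 13.6]
-12 270 [11.  12.4 13.7]
-9 306 [11.  12.2 13.8]
-6 268 [11.1 12.2 13.7]
-3 305 [11.  12.4 13.6]
0 345 [11.  12.5 33.7]
3 599 [11.5 31.3 33.8]
6 329 [12.  33.3 34.6]
9 286 [32.5 33.8 35.3]
12 300 [33.1 34.4 35.6]
15 291 [33.4 34.9 36.3]
18 305 [34.  35.4 36.8]
21 304 [34.6 35.9 37.3]
24 290 [34.9 36.5 38. ]
27 299 [35.7 37.  38.4]
30 293 [36.1 37.5 38.9]
33 294 [36.7 38.  39.6]
36 291 [37.4 38.4 40. ]
39 298 [37.7 39.2 40.5]
cheek -361.5722791682661 -5.029684703067841 -338.1643304978792 388.0562179650458
wall 1.5334792984120775 45.804095190343624 -92.18540307879866 91.94493044945767
shelf -59.43215303877464 [-82.82462497  74.53223295]
sh 10122 [494.7  -9.1] [159.6 110.7] 86.7 zmed 202.7
-140 1556 203.5
-134 1657 203.4
-128 1710 203.4
-122 1745 203.4
-116 1812 203.4
-110 1867 203.4
-104 1892 203.4
-98 1950 203.4
-92 1992 203.4
-86 2001 203.3
-80 2036 203.3
-74 2062 203.3
-68 2071 203.3
-62 957 203.3
```

The lip edge is about 59+3 mm ahead of the shelf's rear edge, and the shelf must go 4 mm left. It is held flat, with its underside 51 mm below the TCP. I'll place it across the upstand with the rear just in front of the lip.

>>> play_rows --pt "1 3 -0.4 0 -0.1" --pt "1 5.9 -0.4 3 0.1" --pt "1 5.9 -0.4 7 0.1" --pt "1 5.9 -0.4 11 0.1" --pt "1 5.9 -0.4 14 0.1" --pt "1 5.9 -0.4 15.5 0.1" --pt "1 5.9 -0.4 16.5 0.1" --pt "1 5.9 -0.4 17.2 0.1" --pt "1 5.9 -0.4 17.2 0.1"

```text
clock: 5.6
eef_pos: [530.3, -9.5, 80.6]
tool_rot: [3.142, 0.012, -0.064]
force: [-20.1, 2.7, 38.6]
width: 11.1
gripper_force: 78.7
```

>>> play_rows --pt "1 -1 0 -1 0" --pt "1 -1.5 0 -4 0" --pt "1 -1.5 0 -6 0" --pt "1 -1.5 0 -6 0"

```text
clock: 6.0
eef_pos: [523.6, -8.3, 140.4]
tool_rot: [3.141, -0.006, -0.063]
force: [0.9, 0.1, -2.7]
width: 11.3
gripper_force: 72.8
```

```bash
python3 - <<'E'
from h import *
s,im,d,P=wrist(); print(s['clock'],s['eef_pos'],s['tool_rot'],s['width'],s['force'])
a=np.radians(-3.45); ux=np.array([np.cos(a),np.sin(a)]); uy=np.array([-ux[1],ux[0]])
o=np.array([609.3,-12.0]); q=P.reshape(-1,3); q=q[np.abs(q[:,0])<2000]; X=(q[:,:2]-o)@ux; Y=(q[:,:2]-o)@uy; z=q[:,2]
print('tcp',(np.array(s['eef_pos'][:2])-o)@ux,(np.array(s['eef_pos'][:2])-o)@uy)
m=(abs(Y)<75)&(abs(Y)>20)&(z<160)
for b in range(-120,30,5):
    k=m&(X>b)&(X<=b+5); k.any() and print(b,k.sum(),np.round(np.percentile(z[k],[5,50,95]),1))
k=(X>-60)&(abs(Y)<95)&(z>38)&(X<60)
im2=im.copy(); cv2.imwrite('pics/f.png',im2[...,::-1])
side,_=ctrl.get_image('side'); cv2.imwrite('pics/g.png',cv2.resize(side[90:260,120:300],(720,600))[...,::-1] if 0 else cv2.resize(side[100:250,120:300],(720,600))[...,::-1])
E
```

```text
6.0 [523.56924042  -8.32330483 140.40425421] [ 3.14114017 -0.00553422 -0.06286259] 11.291167231180333 [ 0.89569792  0.08275026 -2.66841582]
tcp -85.79664339286258 -1.489029157552351
-120 63 [92.8 93.7 94.6]
-115 622 [93.8 95.6 97. ]
-110 1586 [87.7 91.3 94.9]
-105 1575 [80.6 84.4 88. ]
-100 956 [78.7 80.1 81.6]
-95 775 [81.3 83.3 85.1]
-90 839 [85.1 86.9 88.7]
-85 897 [88.5 90.5 92.3]
-80 1108 [ 92.4  94.4 158.6]
-75 1084 [96.  97.8 99.6]
-70 1151 [ 99.5 101.5 103.3]
-65 1272 [103.2 105.2 106.9]
-60 1365 [106.8 108.6 110.4]
-55 1512 [110.3 112.1 114. ]
-50 1627 [113.9 115.8 117.6]
-45 1783 [117.5 119.4 121.3]
-40 1949 [121. 123. 125.]
-35 2119 [124.7 126.7 128.6]
-30 2291 [128.2 130.3 132.1]
-25 2518 [131.8 133.8 135.8]
-20 2727 [135.5 137.4 139.5]
-15 2962 [139.  141.1 143. ]
-10 3048 [142.7 144.4 146.1]
-5 881 [141.4 142.9 144.4]
5 59 [32.8 33.9 34.9]
10 925 [32.9 34.2 35.4]
15 928 [33.7 35.  36.3]
20 931 [34.6 35.9 37.2]
25 937 [35.5 36.8 38.1]
```

View pics/g.png

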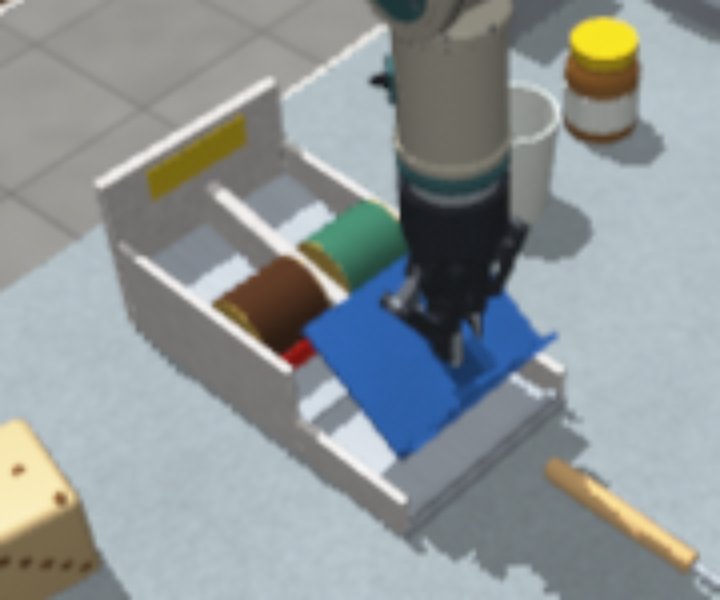

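The side view shows the shelf's rear was pushed up and the shelf pivoted in the grip by 36°, so something caught the rear edge. I'll check the divider's front end.

```bash
python3 - <<'E'
from h import *
P=np.load('w2.npz')['P']; a=np.radians(-3.45); ux=np.array([np.cos(a),np.sin(a)]); uy=np.array([-ux[1],ux[0]])
o=np.array([609.3,-12.0]); q=P.reshape(-1,3); q=q[np.abs(q[:,0])<2000]; X=(q[:,:2]-o)@ux; Y=(q[:,:2]-o)@uy; z=q[:,2]
for nm,k in [('div',(abs(Y)<9)&(z>45)&(z<130)&(X>-40)),('wallL',(abs(Y-88)<6)&(z>55)&(z<130)&(X>-40)),('wallR',(abs(Y+88)<6)&(z>55)&(z<130)&(X>-40)),('all high',(abs(Y)<95)&(z>50)&(z<150)&(X>-58))]:
    print(nm,k.sum(),np.round(np.percentile(X[k],[.5,2,50]),1),np.round(np.percentile(z[k],[2,50,98]),1), np.round(np.percentile(Y[k],[2,98]),1))
for n in ['scene','side']:
    z_=np.load(n+'.npz'); p=pts(n,z_['d'])[z_['d']>0]; x=(p[:,:2]-o)@ux;y=(p[:,:2]-o)@uy
    k=(abs(y)<85)&(x>-130)&(x<-100)
    for b in range(-130,-100,3): 
        kk=k&(x>b)&(x<=b+3); print(n,b,np.round(np.percentile(p[kk,2],[10,50,90]),1) if kk.any() else '')
E
```

```text
div 616 [-3.7 -2.9 20. ] [52.  81.  85.4] [-5.7  5.8]
wallL 905 [ 1.7  2.  21.9] [ 56.6  89.4 101.5] [83.2 90.8]
wallR 854 [ 1.7  2.  22. ] [ 57.9  90.6 101.3] [-91.2 -83.6]
all high 3992 [-2.7  1.4 36. ] [ 51.4  79.9 101. ] [-89.7  89.3]
scene -130 [-3.4 -0.2  2. ]
scene -127 [-3.1 -0.6  2.6]
scene -124 [-1.   0.6  2.4]
scene -121 
scene -118 [18.7 20.4 22.5]
scene -115 [19.2 21.6 23.8]
scene -112 [18.3 21.5 24.1]
scene -109 [10.2 15.5 23.8]
scene -106 [ 8.5 11.2 14.8]
scene -103 [ 9.  12.  16.7]
side -130 [-3.4 -0.8  1.9]
side -127 [-2.5 -0.4  2.2]
side -124 [-1.7  5.1 14.6]
side -121 [ 5.8 15.7 22.3]
side -118 [19.1 21.1 23.7]
side -115 [17.4 21.1 22.8]
side -112 [17.7 19.1 32.6]
side -109 [10.9 12.5 33.4]
side -106 [ 9.2 11.8 13.8]
side -103 [ 9.  11.1 13.2]
```

The divider overhangs to about 6 mm in front of the lip (85 mm high) and caught the rear edge. I'll carry the shelf back to free counter, press it flat there, regrip, and place it farther forward.

>>> play_rows --pt "1 -2 1 -3 0" --pt "1 -2 5 -5 0" --pt "1 -2 10 -6 0" --pt "1 -1.4 15 -6 0" --pt "1 -1.4 20 -6 0" --pt "1 -1.4 25 -6 0" --pt "1 -1.4 29 -3 0" --pt "1 -1.4 32.4 1 0" --pt "1 -1.4 32.4 5 0" --pt "1 -1.4 32.4 6 0"

```text
clock: 7.1
eef_pos: [483.4, -328.6, 72.1]
tool_rot: [-3.137, 0.01, -0.064]
force: [-1.4, 1.6, -3.2]
width: 11.1
gripper_force: 72.5
```

>>> play_rows --pt "1 0 0 0 0" --pt "1 0.2 0 0.7 0" --pt "1 0.6 0 1.2 0" --pt "1 1.2 0 1.6 0" --pt "1 1.8 0 2 0" --pt "1 1.8 0 2 0"

```text
clock: 7.7
eef_pos: [509.7, -330.0, 61.8]
tool_rot: [3.14, -0.006, -0.058]
force: [0.1, 1.4, 9.8]
width: 11.0
gripper_force: 76.4
```

>>> play_rows --pt "1 0.3 0 0.3 0" --pt "1 0.5 0 0.6 0" --pt "1 0.5 0 0.9 0" --pt "1 0.5 0 1.2 0" --pt "1 0.5 0 1.4 0" --pt "1 0.5 0 1.4 0"

```text
clock: 8.3
eef_pos: [522.1, -330.7, 51.1]
tool_rot: [3.136, -0.02, -0.056]
force: [8.4, 3.6, 19.1]
width: 11.0
gripper_force: 80.2
```

```bash
python3 - <<'E'
from h import *
s,im,d,P=wrist(); print(s['clock'],s['eef_pos'],s['tool_rot'],s['width'],s['force'])
q=P.reshape(-1,3); e=s['eef_pos']; q=q-[e[0],e[1],0]
m=(abs(q[:,1])<70)&(abs(q[:,1])>25)&(q[:,2]<100)
for b in range(-60,100,12):
    k=m&(q[:,0]>b)&(q[:,0]<b+12); k.any() and print(b,k.sum(),np.round(np.median(q[k,2]),1))
E
```

```text
8.3 [ 522.1013133  -330.73278966   51.0861483 ] [ 3.13647469 -0.02013087 -0.05628109] 11.02678095617566 [ 8.37764469  3.56412248 19.13472471]
-60 25 26.7
-48 90 27.2
-36 521 7.6
-24 1959 8.7
-12 4937 79.7
0 6533 80.8
12 4687 14.5
24 3129 15.3
36 3367 17.0
48 3573 18.7
60 3735 20.4
72 2915 0.9
84 2959 0.3
96 2881 0.3
```

>>> play_rows --pt "0.6 0 0 0 0" --pt "0.5 0 0 0 0" --pt "0.4 0 0 0 0" --pt "0.4 0 0 0 0" --pt "0.4 0 0 0 0" --pt "1 0 0 0 0" --pt "1 0 0 0 0" --pt "1 0 0 0 0" --pt "1 0 0 0 0" --pt "1 0 0 0 0"

```text
clock: 9.35
eef_pos: [511.2, -330.4, 44.3]
tool_rot: [-3.142, 0.0, -0.06]
force: [0.3, -0.0, 0.5]
width: 11.6
gripper_force: 58.8
```

>>> play_rows --pt "1 0 0 -2 0" --pt "1 -1 -3 -7 0" --pt "1 -2 -8 -11 0" --pt "1 -2 -13 -15 0" --pt "1 -3 -18 -19 0" --pt "1 -4 -23 -20 0" --pt "1 -4 -28 -20 0" --pt "1 -4 -32.2 -20 0" --pt "1 -4 -32.2 -20 0" --pt "1 -4 -32.2 -20 0"

```text
clock: 10.35
eef_pos: [490.5, 1.0, 244.5]
tool_rot: [-3.137, 0.0, -0.049]
force: [-0.1, 0.2, -3.8]
width: 11.4
gripper_force: 59.4
```

```bash
cat > m.py <<'E'
from h import *
s,im,d,P=wrist(); print(s['clock'],s['eef_pos'],s['tool_rot'],s['width'],s['force'])
a=np.radians(-3.45); ux=np.array([np.cos(a),np.sin(a)]); uy=np.array([-ux[1],ux[0]])
o=np.array([609.3,-12.0]); q=P.reshape(-1,3); q=q[np.abs(q[:,0])<2000]; X=(q[:,:2]-o)@ux; Y=(q[:,:2]-o)@uy; z=q[:,2]
t=np.array(s['eef_pos']); T=((t[:2]-o)@ux,(t[:2]-o)@uy); print('tcp',np.round(T,1))
k=(z<t[2]-25)&(z>t[2]-75)&(abs(X-T[0])<110)&(abs(Y)<100); rect(q[k],'shelf'); print('rear',np.percentile(X[k],99.8),'Y',np.percentile(Y[k],[.2,99.8]))
for b in range(int(T[0])-60,int(T[0])+90,10):
    kk=k&(X>b)&(X<=b+10)&(abs(Y)>25); kk.any() and print(b,kk.sum(),round(np.median(z[kk]),1))
cv2.imwrite('pics/m%.2f.png'%s['clock'],im[...,::-1])
E
python3 m.py
```

```text
10.35 [490.4706738    1.00542541 244.52249415] [-3.13738660e+00  1.67625705e-04 -4.91340204e-02] 11.432158340498892 [-0.14527546  0.23530884 -3.78165096]
tcp [-119.4    5.8]
shelf 46282 [ 5.201e+02 -2.000e-01] [159.7 115. ] 87.28 zmed 205.5
rear -32.24949860715023 Y [-72.45062743  85.08649687]
-149 1545 205.8
-139 2230 205.5
-129 2478 205.5
-119 2716 205.5
-109 2876 205.5
-99 3027 205.5
-89 3135 205.5
-79 3240 205.5
-69 3317 205.5
-59 3370 205.6
-49 3389 205.5
-39 2255 205.5
```

The shelf is flat in the grip, with its rear 87 mm ahead of the TCP. Lower it with the rear at about raw -11, clear of the divider.

>>> play_rows --pt "1 1 0.6 0 0.7" --pt "1 2.1 0.6 0 0.7" --pt "1 2.1 0.6 0 0.7" --pt "1 2.1 0.6 4 0.7" --pt "1 2.1 0.6 8 0.7" --pt "1 2.1 0.6 12 0.7" --pt "1 2.1 0.6 14 0.7" --pt "1 2.1 0.6 15.5 0.7" --pt "1 2.1 0.6 15.5 0.7"

```text
clock: 11.3
eef_pos: [510.7, -15.2, 88.2]
tool_rot: [3.141, 0.003, -0.074]
force: [-1.6, -1.3, 1.6]
width: 11.1
gripper_force: 60.1
```

```bash
python3 m.py
```

```text
11.3 [510.67527355 -15.24448419  88.17138864] [ 3.14085749e+00  2.70434459e-03 -7.44018277e-02] 11.061761342284056 [-1.62692446 -1.31090246  1.56145563]
tcp [-98.3  -9.2]
shelf 57817 [518.9  -6.2] [184.2 205.1] 86.41 zmed 49.2
rear 11.51961167167973 Y [-89.42988233  90.57425031]
-128 1496 49.8
-118 2389 49.2
-108 2792 49.2
-98 3103 49.3
-88 3276 49.3
-78 3448 49.3
-68 3602 49.3
-58 3733 49.4
-48 3805 49.4
-38 3874 49.4
-28 3910 49.4
-18 2993 49.2
```

>>> play_rows --pt "1 0 0 -1.5 0" --pt "1 0 -0.5 -2 -0.4" --pt "1 0 -0.9 -2 -0.8" --pt "1 0 -0.9 -2 -0.8" --pt "1 0 -0.9 -2 -0.8" --pt "1 0 -0.9 -2 -0.8" --pt "1 0 -0.9 -2 -0.8"

```text
clock: 12.05
eef_pos: [511.7, -5.0, 109.1]
tool_rot: [3.141, 0.0, -0.059]
force: [-0.2, -0.1, -2.6]
width: 11.1
gripper_force: 59.9
```

```bash
python3 - <<'E'
exec(open('m.py').read())
k=(abs(z-(t[2]-39))<3.5)&(abs(X-T[0])<120)&(abs(Y)<105); rect(q[k],'plate')
kk=k&(X>-60)&(X<-20); print('Y',np.percentile(Y[kk],[.5,99.5]),'X',np.percentile(X[k],99.5))
k=(z>90)&(z<106)&(X>0)&(X<60)&(abs(Y)<100); print('walls',np.percentile(Y[k],[.5,99.5]))
E
```

```text
12.05 [511.71676006  -4.96175341 109.06271489] [ 3.14140991e+00  4.93473757e-04 -5.85434842e-02] 11.08837346296743 [-0.21875552 -0.10508893 -2.56375836]
tcp [-97.8   1.2]
shelf 49753 [552.7  -8.7] [184.  137.8] 86.56 zmed 70.4
rear 11.884589650278516 Y [-87.93752634  87.68721062]
-127 1622 70.4
-117 2335 70.2
-107 2570 70.2
-97 2719 70.2
-87 2873 70.3
-77 3025 70.3
-67 3153 70.3
-57 3245 70.4
-47 3339 70.4
-37 3388 70.5
-27 3406 70.5
-17 2219 70.5
plate 46609 [557.6  -9.1] [179.6 147.7] 86.51 zmed 70.4
Y [-77.16459356  78.84553768] X 9.728223994435806
walls [-91.5547955   91.23333329]
```

>>> play_rows --pt "1 0 0.1 1 0" --pt "1 0 0.1 2 0" --pt "1 0 0.1 3 0" --pt "1 0 0.1 3.6 0" --pt "1 0 0.1 4.1 0" --pt "1 0 0.1 4.1 0" --pt "1 0 0.1 4.1 0"

```text
clock: 12.8
eef_pos: [511.9, -5.8, 68.3]
tool_rot: [-3.142, -0.0, -0.058]
force: [-0.1, -1.1, -2.4]
width: 11.7
gripper_force: 59.9
```

>>> play_rows --pt "1 0 0 0.3 0" --pt "1 0 0 0.6 0" --pt "1 0 0 0.8 0" --pt "1 0 0 0.8 0"

```text
clock: 13.2
eef_pos: [515.6, -6.3, 63.7]
tool_rot: [-3.141, -0.009, -0.059]
force: [0.2, 0.0, 23.4]
width: 11.3
gripper_force: 66.2
```

>>> play_rows --pt "0.7 0 0 -0.2 0" --pt "0.5 0 0 -0.2 0" --pt "0.5 0 0 -0.2 0" --pt "0.5 0 0 -0.2 0" --pt "0.5 0 0 -0.2 0"

```text
clock: 13.7
eef_pos: [511.6, -5.8, 62.0]
tool_rot: [3.142, 0.001, -0.058]
force: [-1.2, -0.4, -0.6]
width: 42.8
gripper_force: 0.0
```

```bash
cat > n.py <<'E'
exec(open('m.py').read().split("k=(z<t")[0])
k=(z<t[2])&(z>0)&(abs(Y)<95)
for b in range(-135,40,8):
    r=[]
    for y0,y1 in [(-70,-45),(45,70)]:
        kk=k&(X>b)&(X<=b+8)&(Y>y0)&(Y<y1); r.append((kk.sum(),round(float(np.median(z[kk])),1)) if kk.any() else '-')
    print(b,*r)
hsv=cv2.cvtColor(im,cv2.COLOR_RGB2HSV); b=cv2.inRange(hsv,(100,100,30),(125,255,255))>0
p=P[b].reshape(-1,3); p=p[(abs(p[:,0])<2000)]; x=(p[:,:2]-o)@ux; y=(p[:,:2]-o)@uy; m=(abs(y)<95)&(x>-140)&(x<40)&(p[:,2]<60); rect(p[m],'blue'); print('x',np.percentile(x[m],[.5,99.5]),'y',np.percentile(y[m],[.5,99.5]))
cv2.imwrite('pics/n.png',im[...,::-1])
E
python3 n.py
```

```text
13.7 [511.62928629  -5.77248609  62.03249727] [ 3.14154580e+00  5.57698101e-04 -5.82893915e-02] 42.831253608297516 [-1.23821736 -0.38051325 -0.59543216]
tcp [-97.9   0.3]
-135 - -
-127 (np.int64(138), 28.5) (np.int64(138), 28.5)
-119 (np.int64(371), 27.9) (np.int64(368), 27.8)
-111 (np.int64(485), 27.0) (np.int64(489), 27.0)
-103 (np.int64(505), 26.3) (np.int64(504), 26.2)
-95 (np.int64(527), 25.4) (np.int64(532), 25.5)
-87 (np.int64(537), 24.7) (np.int64(550), 24.6)
-79 (np.int64(561), 23.9) (np.int64(559), 23.8)
-71 (np.int64(566), 23.1) (np.int64(577), 23.0)
-63 (np.int64(586), 22.2) (np.int64(575), 22.2)
-55 (np.int64(588), 21.5) (np.int64(591), 21.5)
-47 (np.int64(589), 20.6) (np.int64(591), 20.6)
-39 (np.int64(583), 19.8) (np.int64(592), 19.8)
-31 (np.int64(587), 19.0) (np.int64(584), 18.9)
-23 (np.int64(572), 18.2) (np.int64(581), 18.1)
-15 (np.int64(518), 17.3) (np.int64(525), 17.1)
-7 (np.int64(539), 12.3) (np.int64(536), 12.3)
1 (np.int64(941), 32.3) (np.int64(949), 32.4)
9 (np.int64(682), 34.2) (np.int64(675), 34.3)
17 (np.int64(681), 35.8) (np.int64(684), 35.6)
25 (np.int64(417), 36.9) (np.int64(392), 36.8)
33 - -
blue 47544 [538.4  -3.1] [178.3 122.8] 86.82 zmed 22.2
x [-124.54588879  -10.53590676] y [-78.10123831  78.2764737 ]
```

The shelf rests tilted 5.7° with the rear down at raw -9, centred in y. Regrip and slide it 27 mm in under the lip.

>>> play_rows --pt "1 0 0 0 0" --pt "1 0 0 0 0" --pt "1 0 0 0 0" --pt "1 0 0 0 0" --pt "1 0.6 0 0 0" --pt "1 1.2 0 0 0" --pt "1 1.8 0 0 0" --pt "1 2.4 0 0 0" --pt "1 2.7 0 0 0" --pt "1 2.7 0 0 0"

```text
clock: 14.75
eef_pos: [539.8, -7.4, 62.2]
tool_rot: [3.142, -0.001, -0.058]
force: [-0.4, -0.5, -1.9]
width: 11.4
gripper_force: 58.3
```

```bash
python3 n.py
```

```text
14.75 [539.76545702  -7.42750462  62.17886175] [ 3.14151404e+00 -1.21930992e-03 -5.83593598e-02] 11.352607987980397 [-0.39220045 -0.46104276 -1.8536567 ]
tcp [-69.7   0.4]
-135 - -
-127 - -
-119 - -
-111 - -
-103 (np.int64(4), 29.4) (np.int64(14), 29.7)
-95 (np.int64(295), 28.1) (np.int64(282), 28.0)
-87 (np.int64(476), 27.3) (np.int64(487), 27.2)
-79 (np.int64(493), 26.5) (np.int64(491), 26.5)
-71 (np.int64(510), 25.7) (np.int64(514), 25.7)
-63 (np.int64(532), 25.0) (np.int64(538), 24.9)
-55 (np.int64(550), 24.1) (np.int64(548), 24.1)
-47 (np.int64(569), 23.4) (np.int64(570), 23.3)
-39 (np.int64(569), 22.6) (np.int64(573), 22.5)
-31 (np.int64(580), 21.8) (np.int64(586), 21.7)
-23 (np.int64(585), 20.9) (np.int64(592), 20.9)
-15 (np.int64(589), 20.2) (np.int64(585), 20.1)
-7 (np.int64(586), 19.4) (np.int64(589), 19.3)
1 (np.int64(688), 32.8) (np.int64(692), 32.7)
9 (np.int64(692), 34.2) (np.int64(697), 34.2)
17 (np.int64(715), 35.7) (np.int64(714), 35.6)
25 (np.int64(712), 37.1) (np.int64(718), 37.0)
33 (np.int64(718), 38.5) (np.int64(717), 38.5)
blue 37842 [560.   -9.3] [169.  102.6] 86.45 zmed 22.9
x [-94.42369523   1.30202234] y [-78.04285048  78.77530674]
```

Rear edge is about 16 mm under the lip. Swing the front down and let go.

>>> play_rows --pt "1 0 0 0.4 0" --pt "1 0 0 0.7 0" --pt "0.6 0 0 0.5 0" --pt "0.3 0 0 0.3 0" --pt "0 0 0 0 0" --pt "0 0 0 0 0" --pt "0 0 0 -4 0" --pt "0 -2 0 -9 0" --pt "0 -6 0 -14 0" --pt "0 -6 0 -14 0"

```text
clock: 15.8
eef_pos: [477.7, -3.9, 205.5]
tool_rot: [-3.141, -0.003, -0.059]
force: [0.4, -0.3, -0.3]
width: 85.3
gripper_force: 0.0
```

```bash
python3 n.py; python3 - <<'E'
from h import *
for n in ['scene','side']:
    im,d=ctrl.get_image(n); P=pts(n,d)
    for r in ctrl.trace(n,'stick_ball')[:1]: print(n,np.round(r['bbox']))
    q=box(P,(440,300,125),(530,390,180)); r=cv2.minAreaRect(q[:,:2].astype(np.float32)); print(np.round(r[0],1))
E
```

```text
15.8 [477.65291603  -3.92607043 205.46778933] [-3.14081731e+00 -2.71663197e-03 -5.86293637e-02] 85.32728706156534 [ 0.39111635 -0.3078247  -0.26533076]
tcp [-1.319e+02  1.000e-01]
-135 (np.int64(94), 0.5) (np.int64(84), 0.6)
-127 (np.int64(161), 1.9) (np.int64(167), 198.5)
-119 (np.int64(114), 21.9) (np.int64(116), 21.7)
-111 (np.int64(147), 21.0) (np.int64(146), 21.2)
-103 (np.int64(239), 39.0) (np.int64(239), 38.8)
-95 (np.int64(169), 17.2) (np.int64(184), 17.2)
-87 (np.int64(180), 17.1) (np.int64(170), 17.1)
-79 (np.int64(179), 17.4) (np.int64(184), 17.3)
-71 (np.int64(177), 17.4) (np.int64(174), 17.3)
-63 (np.int64(184), 17.2) (np.int64(180), 17.2)
-55 (np.int64(182), 17.4) (np.int64(185), 17.2)
-47 (np.int64(182), 17.3) (np.int64(183), 17.3)
-39 (np.int64(182), 17.3) (np.int64(180), 17.2)
-31 (np.int64(177), 17.2) (np.int64(183), 17.3)
-23 (np.int64(176), 17.3) (np.int64(181), 17.2)
-15 (np.int64(179), 17.3) (np.int64(177), 17.2)
-7 (np.int64(177), 17.4) (np.int64(179), 17.2)
1 (np.int64(270), 32.2) (np.int64(265), 32.2)
9 (np.int64(198), 34.3) (np.int64(206), 34.1)
17 (np.int64(196), 35.7) (np.int64(196), 35.5)
25 (np.int64(196), 37.0) (np.int64(200), 37.1)
33 (np.int64(196), 38.5) (np.int64(195), 38.6)
blue 14810 [560.9  -8.6] [158.1 106.6] 86.54 zmed 17.4
x [-101.28933151    3.96669023] y [-77.41212015  78.1370157 ]
scene [346. 291. 369. 318.]
[482.4 342.6]
side [144. 261. 167. 295.]
[474.1 341.4]
```

View pics/n.png

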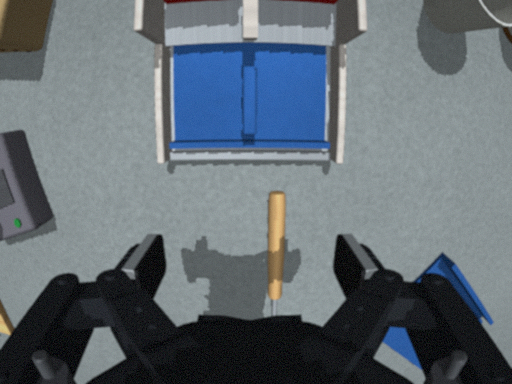

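Shelf seated flat (plate top at 17.3), behind the upstand. Next, over to the console.

>>> play_rows --pt "0 -1 -4 -2 -2" --pt "0 -2 -9 -4 -6" --pt "0 -3 -14 -4.5 -10" --pt "0 -4 -19 -4.5 -14" --pt "0 -5 -24 -4.5 -16" --pt "0 -6 -29 -4.5 -16" --pt "0 -7 -33 -4.5 -16" --pt "0 -7.5 -34.5 -4.5 -16" --pt "0 -7.5 -34.5 -4.5 -16" --pt "0 -7.5 -34.5 -4.5 -16"

```text
clock: 17.05
eef_pos: [424.5, 343.4, 246.0]
tool_rot: [3.139, 0.002, 0.22]
force: [0.9, -0.9, 0.2]
width: 85.3
gripper_force: 0.0
```

>>> play_rows --pt "0 0 0 0 0" --pt "0 0 0 0 0" --pt "0 0 0 0 0"

```text
clock: 17.35
eef_pos: [424.8, 343.6, 247.5]
tool_rot: [3.141, -0.0, 0.219]
force: [-0.3, -0.6, -0.6]
width: 85.5
gripper_force: 0.0
```

```bash
python3 - <<'E'
from h import *
s,im,d,P=wrist(); print(s['clock'],s['eef_pos'],s['tool_rot'])
rect(box(P,(380,250,44),(600,440,57)),'console')
hsv=cv2.cvtColor(im,cv2.COLOR_RGB2HSV); m=(cv2.inRange(hsv,(0,150,60),(8,255,255))|cv2.inRange(hsv,(172,150,60),(180,255,255)))>0
p=box(P[m],(400,260,100),(560,420,190)); c=np.linalg.lstsq(np.c_[2*p,np.ones(len(p))],(p**2).sum(1),rcond=None)[0]; print('ball',np.round(c[:3],1),np.sqrt(c[3]+(c[:3]**2).sum()),np.round(p.min(0)),np.round(p.max(0)))
cv2.imwrite('pics/o.png',im[...,::-1])
E
```

```text
17.35 [424.81382291 343.62396747 247.45804065] [ 3.14131356e+00 -2.30053374e-04  2.18621422e-01]
console 11811 [481.8 342. ] [129.  130.7] 12.78 zmed 50.3
ball [481.2 341.8 150.8] 18.451281155494318 [463. 324. 150.] [500. 360. 171.]
```

View pics/o.png

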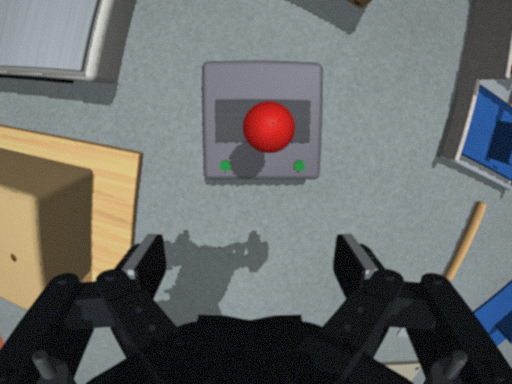

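The ball is at (481,342,151) and the recess runs left-right in the view, so right is tool +y. Straddle the ball, then push.

>>> play_rows --pt "0 3 1.4 0 0" --pt "0 5.5 1.4 0 0" --pt "0 5.5 1.4 0 0" --pt "0 5.5 1.4 0 0" --pt "0 5.5 1.4 4 0" --pt "0 5.5 1.4 8 0" --pt "0 5.5 1.4 10.5 0" --pt "0 5.5 1.4 11.2 0" --pt "0 5.5 1.4 11.2 0"

```text
clock: 18.3
eef_pos: [479.7, 343.2, 134.8]
tool_rot: [3.141, 0.002, 0.222]
force: [0.8, -0.6, 0.1]
width: 85.4
gripper_force: 0.0
```

>>> play_rows --pt "0 0 1 0 0" --pt "0 0 2 0 0" --pt "0 0 3 0 0" --pt "0 0 4 0 0" --pt "0 0 5 0 0" --pt "0 0 5.6 0 0" --pt "0 0 6 0 0" --pt "0 0 6.3 0 0" --pt "0 0 6.5 0 0" --pt "0 0 6.5 0 0"

```text
clock: 19.3
eef_pos: [494.9, 280.0, 135.1]
tool_rot: [-3.141, 0.0, 0.221]
force: [0.5, 2.5, -1.7]
width: 85.3
gripper_force: 1.1
```

```bash
cat > t.py <<'E'
from h import *
for n in ['scene','side']:
    im,d=ctrl.get_image(n); P=pts(n,d)
    for t in ['tin_green','tin_brown','stick_ball','shelf']:
        for r in ctrl.trace(n,t)[:2]:
            q=P[r['pixels']&(d>0)]; print(n,t,round(r['confidence'],2),np.round(r['bbox']),np.round(np.median(q,0)),np.round(q.mean(0)))
    cv2.imwrite('pics/t_%s.png'%n,im[...,::-1])
s=ctrl.read_state(); print(s['clock'],s['eef_pos'],s['force'])
E
python3 t.py
```

```text
scene tin_green 0.83 [211. 196. 246. 226.] [547. -48.  76.] [546. -48.  73.]
scene tin_green 0.57 [232. 324. 300. 384.] [713. 293.  89.] [714. 294.  88.]
scene tin_brown 0.83 [180. 246. 217. 284.] [699.  32. 106.] [698.  32. 104.]
scene stick_ball 0.59 [332. 282. 357. 317.] [493. 320. 112.] [493. 321. 111.]
scene shelf 0.93 [234.  84. 291. 145.] [ 231. -282.    7.] [ 225. -282.   15.]
scene shelf 0.85 [201. 221. 269. 263.] [566.   8.  17.] [561.   7.  24.]
side tin_green 0.92 [221. 174. 253. 197.] [537. -51.  76.] [540. -51.  72.]
side tin_brown 0.55 [170. 165. 198. 187.] [675.  32. 104.] [679.  32. 102.]
side stick_ball 0.72 [154. 253. 172. 297.] [475. 325.  94.] [474. 322. 105.]
side shelf 0.72 [196. 191. 256. 228.] [542.   3.  18.] [546.   5.  25.]
side shelf 0.58 [153. 254. 171. 294.] [475. 327.  91.] [474. 322. 104.]
19.8 [494.8556206  280.04609664 135.22423726] [-0.49002965  2.5383166  -1.83353863]
```

The green tin has rolled down onto the shelf. Press the last bit to the stop and hold.

>>> play_rows --pt "0 0 0.2 0 0" --pt "0 0 0.3 0 0" --pt "0 0 0.3 0 0" --pt "0 0 0.3 0 0" --pt "0 0 0.3 0 0" --pt "0 0 0.3 0 0" --pt "0 0 0.3 0 0" --pt "0 0 0.3 0 0" --pt "0 0 0.3 0 0" --pt "0 0 0.3 0 0"

```text
clock: 20.8
eef_pos: [495.2, 278.5, 135.2]
tool_rot: [-3.14, -0.0, 0.222]
force: [-0.4, 5.5, -3.0]
width: 85.5
gripper_force: 3.2
```

>>> play_rows --pt "0 0 0 0 0" --pt "0 0 0 0 0" --pt "0 0 0 0 0" --pt "0 0 0 0 0" --pt "0 0 -1.5 0 0" --pt "0 0 -3 0 0" --pt "0 0 -4.5 0 0" --pt "0 0 -6 0 0" --pt "0 0 -6.8 0 0" --pt "0 0 -6.8 0 0"

```text
clock: 21.8
eef_pos: [480.1, 345.3, 135.2]
tool_rot: [-3.141, -0.0, 0.224]
force: [-0.1, -0.5, 0.3]
width: 85.2
gripper_force: 0.0
```

>>> play_rows --pt "0 0 0 0 0" --pt "0 0 0 -4 0" --pt "0 0 0 -8 0" --pt "0 0 0 -12 0" --pt "0 -5 0 -14 0" --pt "0 -5 0 -14 0" --pt "0 -5 0 -14 0" --pt "0 -5 0 -14 0"

```text
clock: 22.6
eef_pos: [432.9, 331.7, 275.0]
tool_rot: [3.141, -0.0, 0.22]
force: [0.2, -1.2, -0.0]
width: 85.4
gripper_force: 0.0
```

```bash
python3 t.py; python3 - <<'E'
import cv2
im=cv2.imread('pics/t_side.png'); cv2.imwrite('pics/u.png',cv2.resize(im[90:330,70:350],(700,600)))
E
```

```text
scene tin_green 0.85 [200. 201. 234. 237.] [583. -48.  75.] [582. -51.  68.]
scene tin_green 0.54 [116. 195. 271. 323.] [732. -12.  60.] [717. -10.  67.]
scene tin_brown 0.65 [182. 247. 221. 280.] [692.  33. 105.] [691.  32. 102.]
scene stick_ball 0.95 [345. 289. 369. 317.] [486. 345. 157.] [485. 345. 130.]
scene shelf 0.91 [235.  86. 289. 144.] [ 231. -282.    7.] [ 225. -282.   15.]
scene shelf 0.66 [220. 205. 270. 262.] [548.  10.  18.] [550.  10.  25.]
side tin_green 0.67 [216. 172. 248. 197.] [556. -50.  73.] [559. -51.  70.]
side tin_green 0.35 [146. 263. 164. 294.] [471. 344. 107.] [473. 343. 113.]
side tin_brown 0.72 [173. 166. 204. 192.] [664.  31. 102.] [668.  31.  98.]
side stick_ball 0.53 [174. 164. 204. 190.] [663.  31. 102.] [667.  31.  98.]
side stick_ball 0.49 [143. 265. 164. 298.] [470. 346. 145.] [469. 345. 121.]
side shelf 0.98 [323. 180. 390. 232.] [ 221. -280.    7.] [ 223. -277.   18.]
side shelf 0.62 [200. 191. 253. 225.] [542.  -0.  18.] [546.   2.  25.]
23.1 [432.16930891 332.36749543 275.11356182] [-0.4457979  -0.22432908 -0.47170667]
```

View pics/u.png

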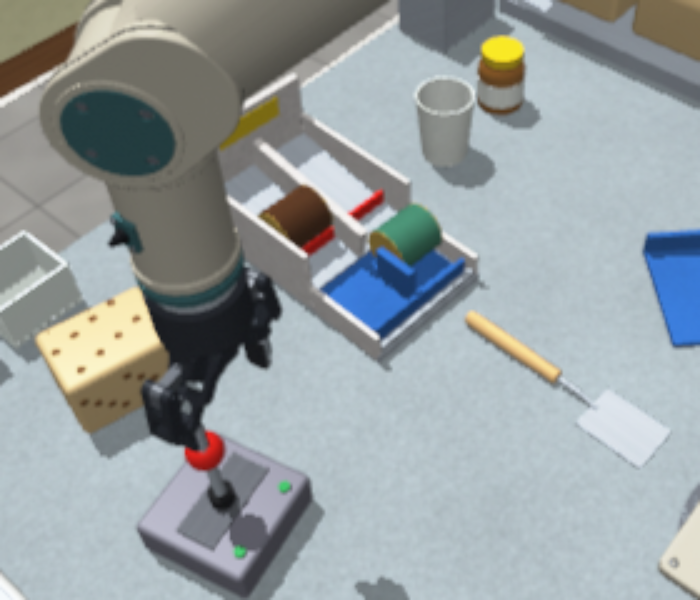

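The green tin is on the shelf, the stick is upright and both gates are up. The tin may still be rolling, so wait and check that it is still.

>>> play_rows --pt "0 0 0 0 0" --pt "0 0 0 0 0" --pt "0 0 0 0 0" --pt "0 0 0 0 0" --pt "0 0 0 0 0" --pt "0 0 0 0 0" --pt "0 0 0 0 0" --pt "0 0 0 0 0" --pt "0 0 0 0 0" --pt "0 0 0 0 0"

```text
clock: 24.1
eef_pos: [432.1, 332.3, 275.3]
tool_rot: [-3.142, -0.0, 0.221]
force: [0.9, -1.1, -0.8]
width: 85.6
gripper_force: 0.0
```

>>> play_rows --pt "0 0 0 0 0" --pt "0 0 0 0 0" --pt "0 0 0 0 0" --pt "0 0 0 0 0" --pt "0 0 0 0 0" --pt "0 0 0 0 0" --pt "0 0 0 0 0" --pt "0 0 0 0 0" --pt "0 0 0 0 0" --pt "0 0 0 0 0"

```text
clock: 25.1
eef_pos: [432.1, 332.4, 275.3]
tool_rot: [3.142, -0.0, 0.221]
force: [0.3, 0.4, -0.7]
width: 85.4
gripper_force: 0.0
```

```bash
python3 t.py | grep -E 'green|brown|^2'; python3 t.py | grep -E 'green|^2'
```

```text
scene tin_green 0.97 [200. 203. 234. 239.] [584. -47.  76.] [582. -49.  71.]
scene tin_brown 0.67 [184. 246. 220. 281.] [692.  34. 105.] [691.  33. 103.]
side tin_green 0.97 [216. 174. 246. 194.] [557. -49.  74.] [560. -50.  71.]
side tin_brown 0.59 [172. 165. 204. 188.] [664.  30. 102.] [668.  30.  98.]
side tin_brown 0.23 [235. 122. 261. 158.] [ 668. -251.   71.] [ 671. -258.   66.]
25.6 [432.08369359 332.33012333 275.3223047 ] [-0.09569543  1.80867982 -0.96925174]
scene tin_green 0.77 [200. 203. 234. 238.] [583. -49.  76.] [582. -51.  70.]
side tin_green 0.67 [214. 175. 247. 196.] [557. -50.  73.] [560. -51.  70.]
26.1 [432.06391332 332.35614076 275.31983952] [ 0.15328854 -0.76372886  0.23387802]
```

```bash
python3 -c "
from cell import ctrl
print(ctrl.finish_job())"
```

```text
the job is handed in; nothing more can be done
None
```

The shelf is seated under the lip and behind the upstand, the green tin rests still on it, the brown tin is still in its lane and the stick has sprung back upright; I handed the job in at about 26 s (the first placing caught on the divider, so I flattened the shelf on the counter and placed it again).

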